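Open the combination lock on the reagent box and hold it up

ROBOT

A 7-joint arm with a two-finger parallel gripper is mounted at the origin on the work surface. World frame = base frame: x ahead of the robot, y to its left, z up, the work surface at z = 0. Lengths are in m, angles in rad, forces in N, time in s.
With the tool pointing down it reaches from about 0.4 to 0.9 m from the base axis. Payload 5.5 kg.
Tool frame: the origin (TCP) lies on the mounting face of the last link; the fingertips stand 173 mm ahead of it and the grasp point (between the pads) lies 155 mm ahead of it; z points along the fingers, y is the direction in which the jaws open and shut (so a half turn about z gives the same grasp; the last joint's range is limited). The gripper opens to 85 mm and grips with 20 to 120 N. Pads are 22 mm wide; open, the fingers measure 114 mm over their backs; the gripper's body (76 mm by 85 mm) begins 54 mm behind the grasp point. The pads swing forward as they close: fully open they stand 13 mm farther back than shut.
Start: joints at [1.421, 0.501, -0.427, 1.55, 0.221, 1.138, -0.21], TCP at [0.261, -0.595, 0.405] pointing down, gripper open.
Joint ranges: [-2.88, 2.88], [-0.31, 2.03], [-1.54, 1.56], [0.2, 2.42], [-1.41, 4.55], [0.19, 2.02], [-2.57, 2.57]. Speed limits (rad/s): [2.57, 2.57, 3.14, 3.14, 3.14, 3.14, 3.14].

INTERFACE

Orientations are given as a unit quaternion [w, x, y, z].
In Python, from cell import manip gives the robot as it stands. Calls block until the motion is done:
- manip.move_pose(position, orientation): joint-space move of the TCP to a pose.
- manip.servo_line(position, rot=None, max_speed=0.15, f_stop=None): straight line of the TCP; rot=None keeps the orientation; max_speed is the mean speed in m/s. With f_stop (N) it stops when the force on the tool has changed by that much, and returns True; else False.
- manip.set_joints(angles): joint-space move.
- manip.set_gripper(opening): finger opening in m; the grip force is fixed at half the most; returns when the fingers have stopped.
- manip.dwell(seconds).
- manip.solve_ik(position, orientation): joint angles nearest the present ones, or None.
- manip.get_state(): the state.
- manip.read_camera(name): name is "scene" or "top" or "wrist"; returns a dict with "frame" (400x640x3 uint8, blue, green, red), "fovy" (degrees; the focal length in pixels is half the picture's height over the tangent of half this angle, whatever the lens; pixels are square), "cx", "cy" (the principal point, pixels), "origin" and "orientation" of the camera in the world. Camera axes: x right, y up, looking along -z (the intrinsics and any distortion apply to the point x, -y, -z); pixel columns grow to the right and rows downward; lengths in m; the calibration is good to about 2 mm. A picture is of the moment at which its call begins. There is no depth.
A pose or a line that the arm cannot do raises manip.Unreachable and nothing moves.
- manip.sign_off(): hands the job in, once; it reports no verdict.
Trained networks look in a picture, given as the dict that the camera call returned (one of the last four; its "shot" number tells which), for a name from the list of things; names that differ only in an ending like _2 or _b are one class to them, and where a whole thing is asked for, a point or a joint stands for the part that bears it (a point fixed in the world has none). Each returns a list of dicts, best first, with "score" (0 to 1); they miss things now and then, are a little off and sometimes report something else, mostly with a low value. They report only what shows in the picture. A call takes as long as a camera call. They do not tell look-alikes from the thing itself.
- manip.boxes_of(picture, name): "position" ([x, y, z] in m, in world coordinates, good to about 4 mm: the middle of the surface that is visible of it).
- manip.trace(picture, name): "mask" (400x640 bool, what is visible of it).
The state is a dict: "t": time; "joint_pos": joint angles; "dq": joint speeds; "joint_torque": joint torques, N m; "tool_pos": TCP position; "orientation": TCP orientation; "contact_force": force on the tool from outside, world axes, zero at the start; "ft_torque": the same for the moment, N m; "width": finger opening in m.
Only numpy, scipy, OpenCV 4.12 (cv2) and the standard library are available. Lean on these libraries where they do the work, as an engineer would, in place of code of your own. Each camera call takes 0.05 s, during which the arm holds its last target.

TASK

The white reagent box on the lab bench is locked. Turn the lock's black dial clockwise until it clicks into the notch where its white line meets the red mark, pull the shackle all the way out, then lift the lock straight off the hasp and finish holding it up in the gripper, still, dial upwards and shackle open, about 12 cm above the box's lid. Leave the beaker, bottle and jar beside the box where they stand.

Things in the scene. Friction and masses are not known exactly. Their poses are not given: they have to be found in the camera images.
- store_box: white box, dark lid seam, 200 (its x) x 260 (its y) x 120 mm high, fixed to the bench; origin at the centre of its underside, its -x side is the front, to the robot. A steel hasp plate (5 mm thick, 72 mm wide along y, 30 mm high) stands along the lid's front edge, flush with the front face. The lock sits on the lid between this plate and a 10 mm high stop behind it.
- hasp_eye (a point): centre of the closed eye (13 mm square, through along the box's x) in the hasp plate, at box (-97.5, -21, 135) mm; the shackle's short leg goes through it, so a closed lock cannot be lifted. At box y = +21 mm the long leg lies in a 13 mm slot, open at the top.
- lock: brass combination lock, body 60 (its x) x 56 (its y) x 30 mm high, 0.4 kg in all, loose; origin at the centre of its underside. Starts on the lid, origin at box (-63.5, 0, 120) mm, axes along the box's, shackle out of its -x side. Red mark on top, at the middle of the -x edge. Plate and stop keep it from turning or sliding (1 to 2 mm play); its y sides are free for fingers.
- dial (a joint): angle (rad) of the black dial about the lock's +z, positive anticlockwise from above; 0 = white line at the red mark, the only place where the shackle comes out (within 0.15). Notches every 45 degrees: let go, it snaps to the nearest, but can rest on the crest midway; about 0.1 N m to pass a crest. Starts at 0.6 to 2.5, mostly in a notch, anticlockwise of the mark; no stop at 0.
- dial_grip (a point): middle of the dial's upright fin, on the dial's axis, 46 mm above the lock's underside. The fin is 40 mm long, 10 mm thick, 20 mm high (36 to 56 mm above the lock's underside), on a disc 42 mm across; its length lies along this point's x axis, and the white line lies along the -x half of its top and down its -x end.
- dial_mark (a point): the outer end of the white line, on the top of the fin 19.5 mm from the dial's axis, 56 mm above the lock's underside
- shackle (a joint): how far the shackle is pulled out along the lock's -x, m: 0 shut, 0.026 fully out, at a stop. At a wrong notch it does not move. It slides stiffly (about 2 N) and stays where left; from 0.016 the short leg is out of the eye and the lock lifts straight up.
- shackle_bow (a point): centre of the cross bar of the steel U-shackle: 8 mm round bar along the lock's y, 15 mm above the lock's underside and (shut) 76.5 mm from its origin along -x, in front of the box with nothing under it down to the bench. Inside the bow 34 mm are free along y, and 36 mm between bar and hasp plate (shut); legs 8 mm thick, 50 mm over the outsides.
- beaker: glass beaker, 72 mm across, 95 mm high, origin at the centre of its underside; to be left alone
- reagent: amber bottle with a red cap, 64 mm across, 150 mm high, origin at the centre of its underside; to be left alone
- wash_jar: white jar with a blue cap, 68 mm across, 100 mm high, origin at the centre of its underside; to be left alone
Things that resemble listed ones, but are neither listed nor needed, are in the scene too. Leave any purple or turquoise look-alike of the lock alone.

How it is judged:
On the way, in this order (a step that is already met when the one before it is completed fails the run):
1. the dial's white line is at the red mark, with the shackle still shut (value of joint dial between -0.2 and 0.2 rad and value of joint shackle below 0.005 m), for 0.1 s.
2. the shackle is pulled out, with the lock still on the lid (value of joint shackle above 0.021 m and height (world z) of lock below 0.14 m), for 0.1 s.
At the end, for the whole second after the job is handed in: the fingers hold the lock (over 2 N), its underside more than 80 mm above the lid (200 mm above the bench), touching nothing of the box, dial up within 0.4 rad, shackle still at least 19 mm out, at rest (under 50 mm/s and 0.3 rad/s) (height (world z) of lock above 0.2 m and angle between lock's own z axis and vertical below 0.4 rad and value of joint shackle above 0.019 m and contact force between the fingers and lock above 2 N and contact force between store_box and lock below 0.1 N and linear speed of lock below 0.05 m/s and angular speed of lock below 0.3 rad/s); the arm keeps its last pose, push and grip.
It fails at once if a bystander is shifted by more than 40 mm or tipped by more than 0.5 rad (distance of any of beaker, reagent, wash_jar from where it was at the start of the episode above 0.04 m or angle between any of beaker, reagent, wash_jar's own z axis and vertical above 0.5 rad).
It also fails if it takes over 72 s, if anything falls off the work surface, if the arm or the gripper's body presses on something with over 40 N, if the wrist force passes 120 N, or if a joint passes its speed limit or range.

## Working session

There is one attempt and no reset: what is moved stays moved. The work goes in short steps, each a Python script; the robot and the scene stay as the last script left them, time stands still between calls to the robot, and variables do not carry over. Pictures are saved under pics/ and viewed, and the job is handed in when it is done.

```bash
ls; mkdir -p pics
python3 - <<'E'
from cell import manip
import cv2, numpy as np
s=manip.get_state(); print(s)
for n in ["scene","top","wrist"]:
    p=manip.read_camera(n); cv2.imwrite(f"pics/a_{n}.png",p["frame"])
    print(n,{k:v for k,v in p.items() if k!="frame"})
    for k in ["store_box","lock","dial","shackle","dial_mark","beaker","reagent","wash_jar"]:
        try:
            print(k,[(np.round(d["position"],3).tolist(),round(d["score"],2)) for d in manip.boxes_of(p,k)])
        except Exception as e: print(k,e)
E
```

```text
pics
{'t': 0.0, 'joint_pos': array([ 1.42123298,  0.50186002, -0.42673982,  1.55147296,  0.22082699,
        1.1383229 , -0.21030776]), 'dq': array([-0.00040083, -0.00088592,  0.00094822,  0.0001114 ,  0.00040752,
        0.00080298,  0.00089643]), 'joint_torque': array([ 9.39921738e-04, -5.69516695e+01, -5.81573412e+00, -2.80936593e+01,
        1.06439466e-02,  1.17460420e-02, -2.65910541e-05]), 'tool_pos': array([ 0.26051418, -0.59510965,  0.4036373 ]), 'orientation': array([-9.82651191e-04,  9.78776457e-01,  2.04928383e-01, -1.98548097e-04]), 'contact_force': array([-0.26238834,  0.49452532,  0.3550904 ]), 'ft_torque': array([ 0.01041913, -0.02271816, -0.01686977]), 'width': 0.08543703939400055}
scene {'fovy': 46.855583139282786, 'cx': 316.8238364010593, 'cy': 195.22652721200802, 'origin': array([1.21284211, 0.36294068, 1.20306798]), 'orientation': array([0.47833591, 0.1506788 , 0.27281478, 0.82101325]), 'shot': 1}
store_box [([0.668, -0.095, 0.121], 0.91)]
lock [([0.418, -0.156, 0.03], 0.8), ([0.393, 0.022, 0.033], 0.77), ([0.57, -0.119, 0.146], 0.74), ([0.737, -0.366, 0.028], 0.
[... 998 characters left out ...]
4), ([0.36, -0.192, 0.019], 0.54), ([0.712, -0.321, 0.018], 0.48), ([0.326, 0.033, 0.018], 0.46)]
dial_mark [([0.384, 0.013, 0.034], 0.68), ([0.416, -0.16, 0.036], 0.64), ([0.723, -0.384, 0.038], 0.63), ([0.562, -0.126, 0.16], 0.58)]
beaker [([0.5, 0.108, 0.036], 0.59)]
reagent [([0.596, 0.115, 0.104], 0.66)]
wash_jar [([0.565, -0.337, 0.102], 0.84), ([0.501, -0.118, 0.136], 0.23)]
wrist {'fovy': 58.76793021438911, 'cx': 318.5560458504723, 'cy': 200.52424699128156, 'origin': array([ 0.32400634, -0.56753781,  0.37398155]), 'orientation': array([ 0.82921122, -0.11517284,  0.07520006, -0.54174618]), 'shot': 3}
store_box []
lock []
dial []
shackle []
dial_mark []
beaker []
reagent []
wash_jar []
```

View pics/a_scene.png

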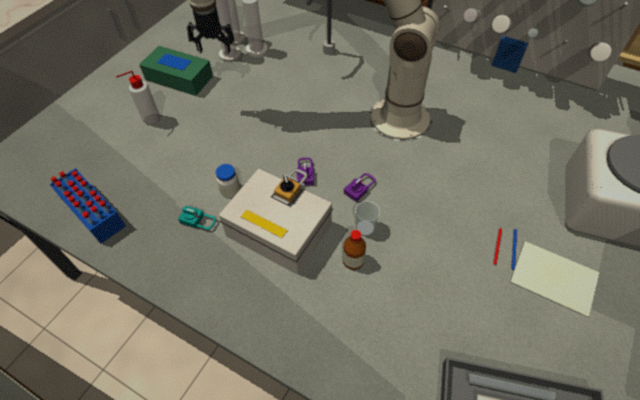

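View pics/a_top.png

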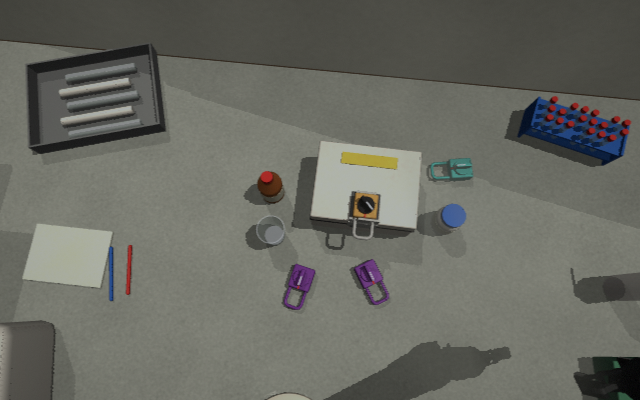

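Run:
```python
import cv2
a=cv2.imread("pics/a_top.png");print(a.shape)
cv2.imwrite("pics/a_topz.png",cv2.resize(a[100:250,280:480],None,fx=4,fy=4,interpolation=cv2.INTER_CUBIC))
```

```text
(400, 640, 3)
```

View pics/a_topz.png

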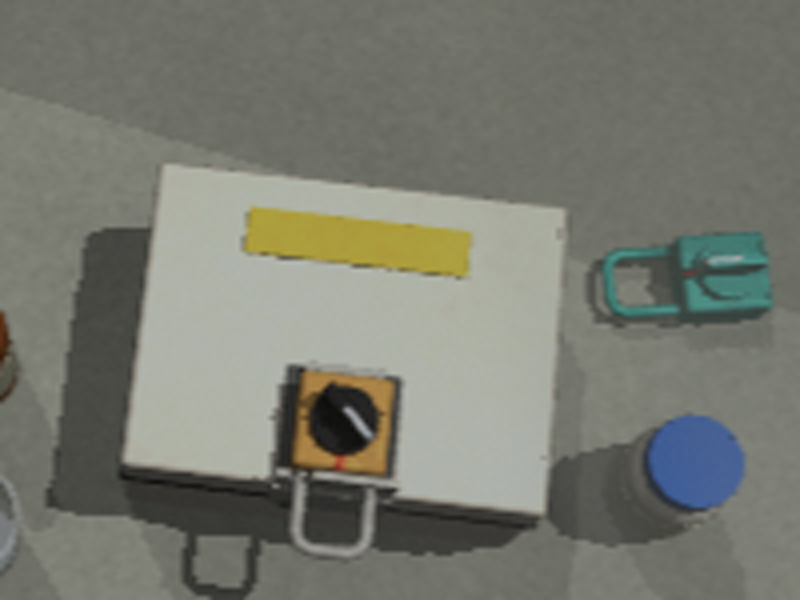

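The real lock is the brass one on the box lid at top (366,205). The purple ones at (299,285) and (370,280) and the turquoise one at (452,170) are decoys on the bench. In the crop, the white line points right and down, roughly +45° anticlockwise of the red mark. Next I'll measure the box pose.

```bash
cat > h.py <<'E'
from cell import manip
import cv2, numpy as np
from scipy.spatial.transform import Rotation as R
def rot(q): return R.from_quat([q[1],q[2],q[3],q[0]])
def quat(r): x=r.as_quat(); return [x[3],x[0],x[1],x[2]]
def ray(p,uv,z):
    f=200/np.tan(np.radians(p["fovy"])/2)
    d=rot(p["orientation"]).apply([(uv[0]-p["cx"])/f,-(uv[1]-p["cy"])/f,-1])
    o=np.array(p["origin"]); return o+d*(z-o[2])/d[2]
def proj(p,X):
    f=200/np.tan(np.radians(p["fovy"])/2)
    c=rot(p["orientation"]).inv().apply(np.atleast_2d(X)-p["origin"])
    return np.c_[p["cx"]+f*c[:,0]/-c[:,2],p["cy"]-f*c[:,1]/-c[:,2]]
def down(yaw): # tool z down, tool y axis along world angle yaw (mod pi)
    y=np.array([np.cos(yaw),np.sin(yaw),0]); z=np.array([0,0,-1.]); x=np.cross(y,z)
    return R.from_matrix(np.c_[x,y,z])
E
python3 - <<'E'
from h import *
p=manip.read_camera("top")
pts=[ray(p,(u/4+280,v/4+100),.12)[:2] for u,v in [(163,165),(567,210),(545,516),(124,467)]] # BL(+x,+y),BR(+x,-y),FR,FL
P=np.array(pts);print(P.round(4), np.linalg.norm(np.roll(P,-1,0)-P,axis=1))
c=P.mean(0); ex=P[0]+P[1]-P[2]-P[3]; ey=P[0]+P[3]-P[1]-P[2]
print(c,np.arctan2(ex[1],ex[0]),np.arctan2(-ey[0],ey[1]))
L=ray(p,(340/4+280,463/4+100),.15);print("redmark",L)
ax=ray(p,(345/4+280,420/4+100),.165);print('axis',ax)
s=manip.get_state()
T=rot(s["orientation"]); w=manip.read_camera("wrist")
print("cam in tool",T.inv().apply(w["origin"]-s["tool_pos"]), (T.inv()*rot(w["orientation"])).as_matrix().round(3))
E
```

```text
[[ 7.258e-01 -5.000e-04]
 [ 7.224e-01 -2.569e-01]
 [ 5.255e-01 -2.536e-01]
 [ 5.285e-01  2.400e-03]] [0.25644068 0.19692248 0.25598471 0.19729257]
[ 0.62557455 -0.1271434 ] -0.015963009569542542 -0.012408125047965596
redmark [ 0.53843124 -0.12540017  0.15      ]
axis [ 0.56105938 -0.12491448  0.165     ]
cam in tool [ 0.06908688 -0.00012631  0.03072877] [[ 0.001  0.962  0.272]
 [ 1.    -0.001 -0.   ]
 [-0.     0.272 -0.962]]
```

Run:
```python
from h import *
for nm,pos,yaws in [("look",(.562,-.126,.45),(-46,134,89,-91)),("dial",(.562,-.126,.332),(-46,134)),("dial0",(.562,-.126,.332),(-91,89)),("bow",(.486,-.125,.296),(-1,179)),("pulled",(.458,-.125,.296),(-1,179)),("lift",(.562,-.126,.296),(89,-91)),("up",(.562,-.126,.42),(89,-91))]:
    for y in yaws:
        q=manip.solve_ik(pos,quat(down(np.radians(y)))); print(nm,y,None if q is None else np.round(q,2))
```

```text
look -46 [ 0.84  0.42 -0.87  1.68  0.34  1.2  -0.91]
look 134 [ 1.07  0.63 -1.3   1.67  0.62  1.33  2.  ]
look 89 [ 0.99  0.52 -1.11  1.68  0.48  1.26  1.33]
look -91 [ 0.72  0.37 -0.69  1.68  0.25  1.18 -1.63]
dial -46 [ 0.78  0.54 -0.79  1.8   0.46  0.99 -1.  ]
dial 134 [ 1.05  0.84 -1.3   1.79  0.86  1.23  1.83]
dial0 -91 [ 0.64  0.49 -0.61  1.8   0.33  0.95 -1.69]
dial0 89 [ 0.92  0.64 -1.02  1.79  0.62  1.06  1.22]
bow -1 [ 0.9   0.5  -0.86  2.    0.5   0.87 -0.26]
bow 179 [-0.44  0.46  0.79  2.04 -0.44  0.82 -2.55]
pulled -1 [ 0.93  0.45 -0.86  2.06  0.46  0.83 -0.22]
pulled 179 [-0.49  0.42  0.84  2.11 -0.44  0.8  -2.53]
lift 89 [ 0.89  0.69 -0.99  1.82  0.68  1.01  1.18]
lift -91 [ 0.61  0.53 -0.57  1.83  0.36  0.89 -1.71]
up 89 [ 0.97  0.54 -1.09  1.71  0.51  1.2   1.31]
up -91 [ 0.7   0.39 -0.67  1.72  0.27  1.12 -1.64]
```

Run:
```python
from h import *
manip.move_pose((.562,-.126,.45),quat(down(np.radians(-46))))
p=manip.read_camera("wrist"); cv2.imwrite("pics/b_w.png",p["frame"])
import pickle; pickle.dump(p,open("b.pkl","wb"))
for k in ["lock","dial","dial_mark","shackle","hasp_eye"]:
    try: print(k,[(np.round(d["position"],4).tolist(),round(d["score"],2)) for d in manip.boxes_of(p,k)])
    except Exception as e: print(k,e)
s=manip.get_state(); print(s["t"],s["tool_pos"])
```

```text
lock [([0.4134, -0.167, 0.029], 0.78), ([0.3938, 0.0096, 0.0284], 0.72), ([0.5628, -0.1245, 0.1486], 0.69), ([0.724, -0.3663, 0.0329], 0.6)]
dial [([0.5614, -0.1238, 0.1557], 0.97), ([0.4197, -0.1605, 0.037], 0.93), ([0.7284, -0.3798, 0.0373], 0.89), ([0.3938, 0.009, 0.0357], 0.82)]
dial_mark [([0.7279, -0.376, 0.0319], 0.98), ([0.5678, -0.1287, 0.1567], 0.97), ([0.3904, 0.01, 0.038], 0.8), ([0.4181, -0.156, 0.0327], 0.79)]
shackle [([0.3614, -0.1917, 0.0165], 0.66), ([0.3244, 0.0316, 0.0177], 0.65), ([0.7073, -0.3338, 0.0154], 0.64), ([0.5032, -0.1193, 0.1376], 0.55)]
hasp_eye [([0.6301, -0.1295, 0.121], 0.66), ([0.5699, -0.1281, 0.1565], 0.25)]
3.7667 [ 0.56193475 -0.12656189  0.44991722]
```

View pics/b_w.png

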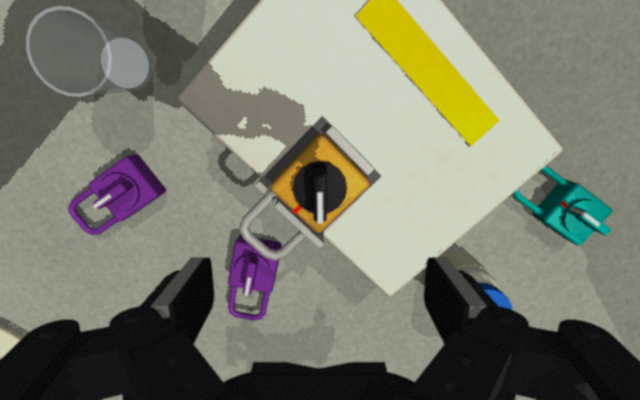

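Run:
```python
from h import *
import pickle; p=pickle.load(open("b.pkl","rb"))
cv2.imwrite("pics/b_z.png",cv2.resize(p["frame"][105:270,220:400],None,fx=4,fy=3.6 if 0 else 4,interpolation=cv2.INTER_CUBIC)[:600])
g=p["frame"].astype(int); 
sub=(g[160:235,290:350].min(2)>150); v,u=np.nonzero(sub); print(len(u),u.min()+290,u.max()+290,v.min()+160,v.max()+160)
```

```text
660 290 349 193 234
```

View pics/b_z.png

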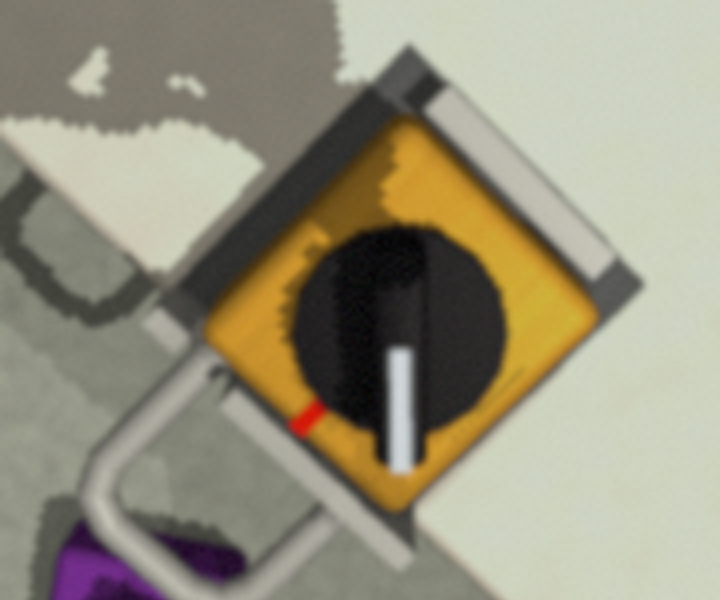

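Run:
```python
from h import *
import pickle; p=pickle.load(open("b.pkl","rb"))
f=lambda u,v,z: ray(p,(u/4+220,v/4+105),z)
a=f(400,348,.176); b=f(400,440,.176); d=b-a; print("fin",a,b,np.linalg.norm(d),np.degrees(np.arctan2(d[1],d[0])))
C=np.array([f(*c,.15) for c in [(203,337),(410,115),(602,317),(397,512)]]) # FL? 
print(C.round(4),C.mean(0),np.linalg.norm(np.roll(C,-1,0)-C,axis=1))
e=C[1]-C[0]+C[2]-C[3]; print("box x dir",np.degrees(np.arctan2(e[1],e[0])))
e=C[0]-C[3]+C[1]-C[2]; print("box y dir",np.degrees(np.arctan2(e[1],e[0])))
# bow
for q in [(215,590),(95,470),(85,490)]: print(f(*q,.135))
# predicted overlay for pose
c=np.array([.6256,-.127]); yaw=-.014
B=lambda x,y,z:(np.r_[c+R.from_euler('z',yaw).as_matrix()[:2,:2]@[x,y],z])
for n,X in dict(bow=B(-.140,0,.135),bowL=B(-.14,.017,.135),red=B(-.0935,0,.15),ax=B(-.0635,0,.176),FL=B(-.1,.13,.12),BR=B(.1,-.13,.12),FR=B(-.1,-.13,.12)).items(): print(n,X.round(4),proj(p,X))
```

```text
fin [ 0.56702074 -0.12407818  0.176     ] [ 0.55472114 -0.13592696  0.176     ] 0.017078458207762257 -136.06951584595114
[[ 0.5372 -0.0996  0.15  ]
 [ 0.5959 -0.099   0.15  ]
 [ 0.5939 -0.1528  0.15  ]
 [ 0.5372 -0.1521  0.15  ]] [ 0.56606256 -0.12586047  0.15      ] [0.0586787  0.05383062 0.0567176  0.05251944]
box x dir -0.03938300277103034
box y dir 88.91300355347532
[ 0.49271825 -0.140203    0.135     ]
[ 0.49563241 -0.10352558  0.135     ]
[ 0.49074288 -0.1049221   0.135     ]
bow [ 0.4856 -0.125   0.135 ] [[255.15743543 246.74383765]]
bowL [ 0.4859 -0.108   0.135 ] [[240.31029854 233.77217975]]
red [ 0.5321 -0.1257  0.15  ] [[290.93064794 215.79251229]]
ax [ 0.5621 -0.1261  0.176 ] [[317.25904159 198.75637852]]
FL [0.5274 0.0044 0.12  ] [[171.82346636 102.51605994]]
BR [ 0.7238 -0.2584  0.12  ] [[563.69953898 152.45271878]]
FR [ 0.5238 -0.2556  0.12  ] [[387.77467982 301.73653554]]
```

Run:
```python
from h import *
c=np.array([.564,-.1255])
def st(m): s=manip.get_state(); print(m,round(s["t"],2),s["tool_pos"].round(4),s["contact_force"].round(1),s["ft_torque"].round(2),round(s["width"],4))
q=quat(down(np.radians(-46)))
manip.servo_line([*c,.37],rot=q,max_speed=.12); 
manip.set_gripper(.045); st("pre")
p=manip.read_camera("wrist"); cv2.imwrite("pics/c_w.png",p["frame"])
print(manip.servo_line([*c,.332],max_speed=.06,f_stop=8)); st("down")
manip.set_gripper(0.0); st("grip")
p=manip.read_camera("wrist"); cv2.imwrite("pics/c_w2.png",p["frame"])
```

```text
pre 5.06 [ 0.564  -0.1255  0.3702] [-0.2  0.  -0.4] [0.02 0.01 0.05] 0.0448
False
down 5.89 [ 0.5642 -0.1254  0.3321] [0.3 0.5 1.6] [-0.01 -0.03  0.04] 0.0451
grip 6.3 [ 0.5643 -0.1256  0.3325] [-0.  -0.2  2.7] [-0.05 -0.02 -0.01] 0.0085
```

View pics/c_w2.png

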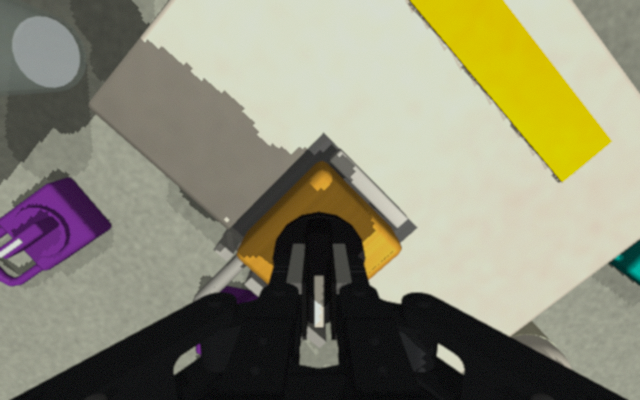

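View pics/c_w.png

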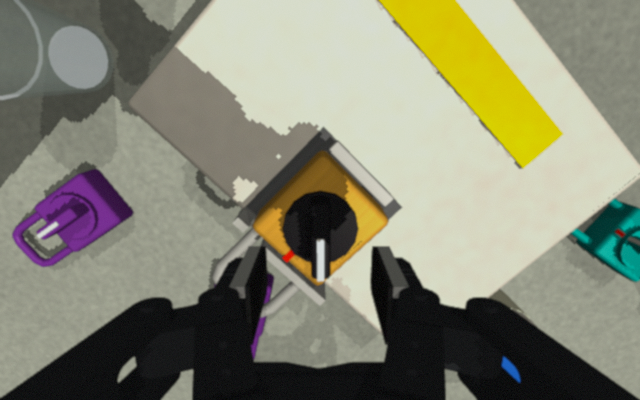

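The pads hold the fin at width 8.5 mm, with the white line between them at (320,300). Side forces are low, so I'll turn it clockwise.

Run:
```python
from h import *
c=manip.get_state()["tool_pos"][:2]*0+np.array([.564,-.1255])
def st(m): s=manip.get_state(); print(m,round(s["t"],2),s["tool_pos"].round(4),s["contact_force"].round(1),s["ft_torque"].round(2),round(s["width"],4))
for y in (-61,-76,-91.):
    manip.servo_line([*c,.332],rot=quat(down(np.radians(y))),max_speed=.1); st(y)
manip.dwell(.3); st("d")
manip.set_gripper(.045); st("rel")
manip.servo_line([*c,.40],max_speed=.15); manip.dwell(.1); st("up")
p=manip.read_camera("wrist"); cv2.imwrite("pics/d_w.png",p["frame"])
import pickle; pickle.dump(p,open("d.pkl","wb"))
```

```text
-61 6.76 [ 0.5644 -0.1254  0.3325] [ 0.3 -1.7  3.5] [-0.1  -0.12  0.04] 0.0082
-76 7.17 [ 0.5643 -0.1253  0.3324] [-1.2 -0.7  6.5] [ 0.08  0.15 -0.06] 0.0082
-91.0 7.58 [ 0.5643 -0.1252  0.3325] [1.4 0.7 2.8] [ 0.14 -0.14 -0.1 ] 0.0085
d 7.88 [ 0.5643 -0.1252  0.3325] [0.4 0.4 6.7] [ 0.19 -0.08 -0.04] 0.0084
rel 8.32 [ 0.5638 -0.1256  0.3316] [ 0.1 -0.4  0.4] [-0.03 -0.   -0.  ] 0.0451
up 9.02 [ 0.5634 -0.1256  0.3986] [-0.3 -0.2  0.9] [-0.07 -0.05 -0.01] 0.045
```

View pics/d_w.png

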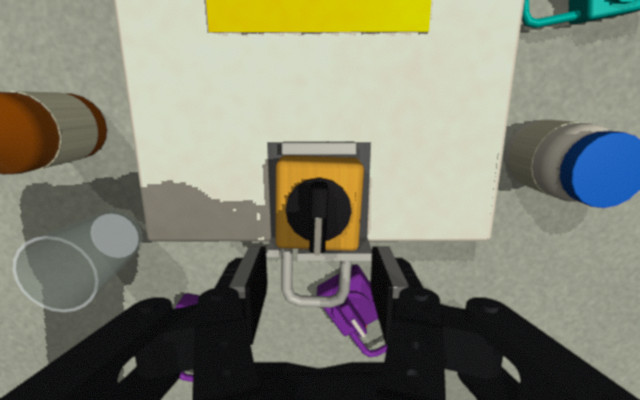

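Run:
```python
from h import *
import pickle; p=pickle.load(open("d.pkl","rb"))
cv2.imwrite("pics/d_z.png",cv2.resize(p["frame"][135:315,240:400],None,fx=3.3,fy=3.3,interpolation=cv2.INTER_CUBIC))
for n,u,v,z in [("bow",316,299,.135),("FL",147,240,.12),("FR",492,239,.12),("lockFL",277,249,.15),("lockFR",362,249,.15),("lockBL",280,158,.15),("lockBR",362,158,.15)]: print(n,ray(p,(u,v),z).round(4))
print([(np.round(d["position"],4).tolist(),round(d["score"],2)) for d in []])
```

```text
bow [ 0.4901 -0.1223  0.135 ]
FL [0.533  0.0037 0.12  ]
FR [ 0.5294 -0.2547  0.12  ]
lockFL [ 0.5372 -0.0974  0.15  ]
lockFR [ 0.5362 -0.1538  0.15  ]
lockBL [ 0.5978 -0.1022  0.15  ]
lockBR [ 0.5969 -0.1528  0.15  ]
[]
```

View pics/d_z.png

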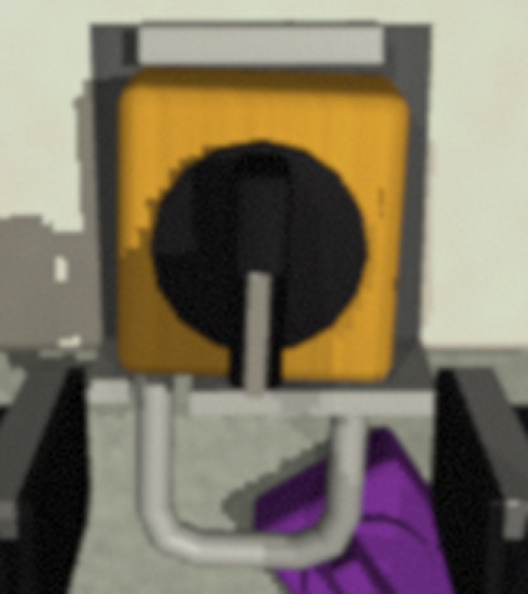

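Run:
```python
from h import *
def st(m): s=manip.get_state(); print(m,round(s["t"],2),s["tool_pos"].round(4),s["contact_force"].round(1),s["ft_torque"].round(2),round(s["width"],4))
b=np.array([.4878,-.1243])
manip.move_pose([*b,.38],quat(down(np.radians(-1)))); st("over")
manip.set_gripper(.034)
p=manip.read_camera("wrist"); cv2.imwrite("pics/e_w0.png",p["frame"])
print(manip.servo_line([*b,.294],max_speed=.07,f_stop=9)); st("down")
p=manip.read_camera("wrist"); cv2.imwrite("pics/e_w.png",p["frame"])
p=manip.read_camera("scene"); cv2.imwrite("pics/e_s.png",cv2.resize(p["frame"][130:280,200:400],None,fx=4,fy=4))
```

```text
over 10.39 [ 0.4879 -0.1244  0.3799] [-0.6 -0.5  0.5] [-0.04 -0.    0.03] 0.0448
False
down 12.08 [ 0.4881 -0.1243  0.2944] [-0.4 -0.1  0.3] [ 0.01  0.03 -0.02] 0.034
```

View pics/e_w.png

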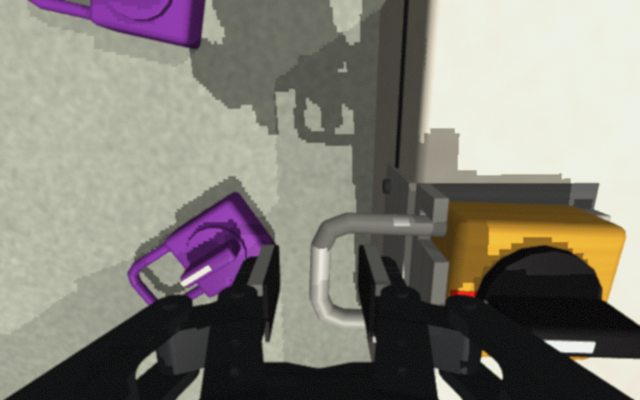

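View pics/e_s.png

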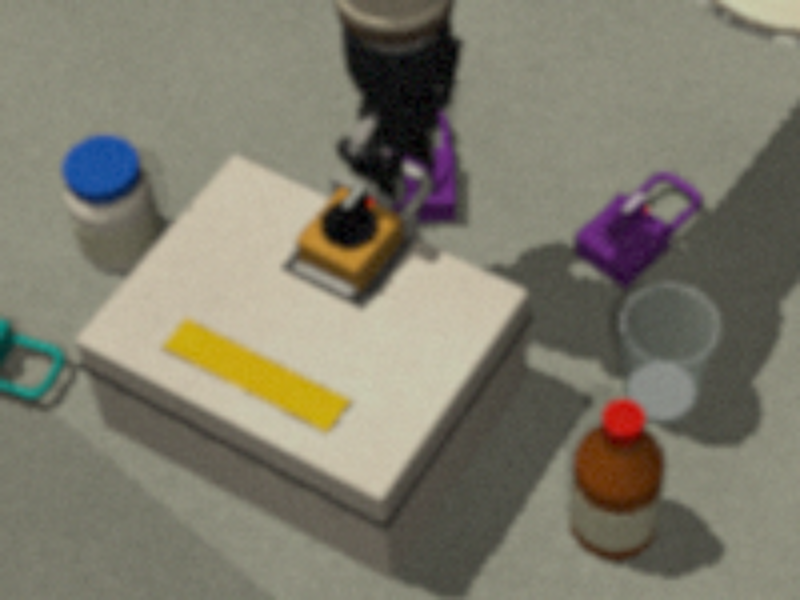

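The bar at (320,285) sits between the pads, and the inner pad is inside the bow. Next I'll grip it and pull.

Run:
```python
from h import *
def st(m): s=manip.get_state(); print(m,round(s["t"],2),s["tool_pos"].round(4),s["contact_force"].round(1),s["ft_torque"].round(2),round(s["width"],4))
manip.set_gripper(0); st("grip")
t=manip.get_state()["tool_pos"]; d=np.array([np.cos(-.0155),np.sin(-.0155),0])
print(manip.servo_line([.4878,-.1243,.294]-d*.031,max_speed=.03,f_stop=22)); st("pull")
manip.dwell(.3); st("d")
p=manip.read_camera("wrist"); cv2.imwrite("pics/f_w.png",p["frame"])
```

```text
grip 12.55 [ 0.4879 -0.1245  0.2942] [-0.3 -1.5  2. ] [-0.12  0.04 -0.02] 0.0059
False
pull 13.73 [ 0.4599 -0.1242  0.2954] [14.  -2.  -4.4] [-0.39 -2.76  0.12] 0.006
d 14.03 [ 0.4599 -0.1242  0.2954] [13.5 -1.6 -4.6] [-0.37 -2.7   0.08] 0.0059
```

View pics/f_w.png

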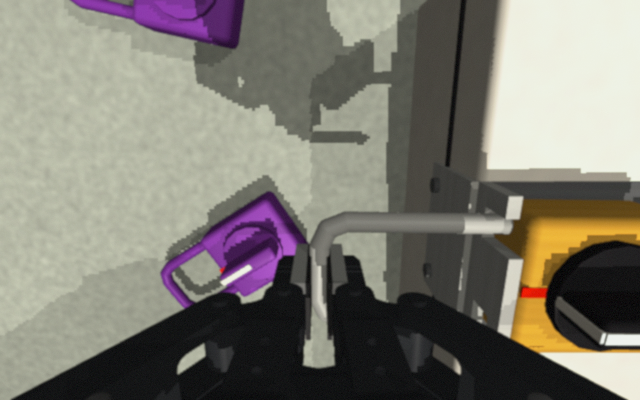

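Wrist picture: the legs are well out and there is tension at the stop (14 N after 28 mm of travel). I'll release, go up and check from above.

Run:
```python
from h import *
def st(m): s=manip.get_state(); print(m,round(s["t"],2),s["tool_pos"].round(4),s["contact_force"].round(1),s["ft_torque"].round(2),round(s["width"],4))
t=manip.get_state()["tool_pos"]
manip.set_gripper(.034); st("rel")
manip.servo_line([t[0],t[1],.38],max_speed=.1,f_stop=12); st("up")
manip.move_pose([.562,-.1255,.41],quat(down(np.radians(-90.9)))); manip.set_gripper(.085); manip.dwell(.1); st("over")
p=manip.read_camera("wrist"); cv2.imwrite("pics/g_w.png",p["frame"])
import pickle; pickle.dump(p,open("g.pkl","wb"))
```

```text
rel 14.47 [ 0.456  -0.1237  0.2936] [-0.6 -0.2  0.9] [ 0.03  0.03 -0.02] 0.0342
up 15.47 [ 0.4595 -0.1243  0.3795] [-0.4  0.4 -0.5] [ 0.03 -0.02  0.  ] 0.0343
over 17.47 [ 0.562  -0.1255  0.41  ] [-0.8 -0.7  0.3] [0.06 0.01 0.01] 0.085
```

View pics/g_w.png

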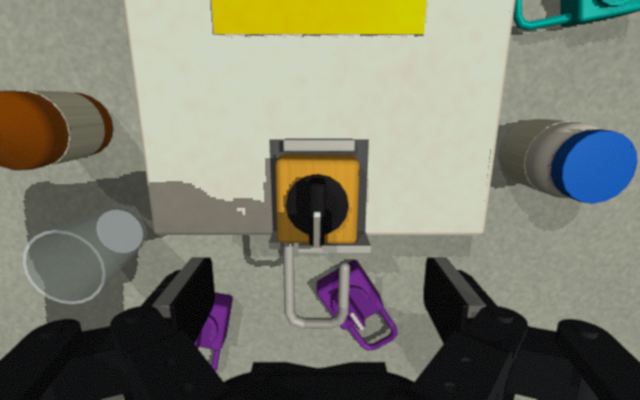

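Run:
```python
from h import *
def st(m): s=manip.get_state(); print(m,round(s["t"],2),s["tool_pos"].round(4),s["contact_force"].round(1),s["ft_torque"].round(2),round(s["width"],4))
print(manip.servo_line([.562,-.1257,.294],max_speed=.08,f_stop=9)); st("down")
manip.set_gripper(.03); st("grip")
p=manip.read_camera("wrist"); cv2.imwrite("pics/h_w.png",p["frame"])
```

```text
False
down 19.12 [ 0.5623 -0.1257  0.2946] [-0.1 -0.5 -0.7] [0.01 0.02 0.06] 0.085
grip 19.5 [ 0.5623 -0.1256  0.2946] [0.1 0.6 4. ] [ 0.13  0.11 -0.04] 0.055
```

View pics/h_w.png

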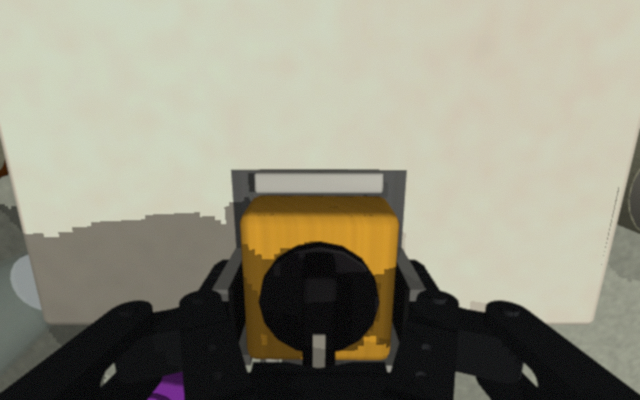

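The lock body at (320,280) is held on both sides, at width 55 mm. Now I'll lift it straight up by 120 mm.

Run:
```python
from h import *
def st(m): s=manip.get_state(); print(m,round(s["t"],2),s["tool_pos"].round(4),s["contact_force"].round(1),s["ft_torque"].round(2),round(s["width"],4))
t=manip.get_state()["tool_pos"]
print(manip.servo_line([.562,-.1257,.330],max_speed=.04,f_stop=20)); st("lift1")
print(manip.servo_line([.562,-.1257,.414],max_speed=.08,f_stop=20)); st("lift2")
manip.dwell(.4); st("d")
for n in ["wrist","top","scene"]:
    p=manip.read_camera(n); f=p["frame"]
    if n=="top": f=cv2.resize(f[100:250,280:480],None,fx=4,fy=4)
    if n=="scene":
        print([(np.round(d["position"],3).tolist(),round(d["score"],2)) for d in manip.boxes_of(p,"lock")]); f=cv2.resize(f[100:250,200:400],None,fx=4,fy=4)
    cv2.imwrite(f"pics/i_{n}.png",f)
```

```text
False
lift1 20.6 [ 0.5616 -0.1257  0.3297] [ 0.7  0.1 -4.4] [-0.01 -0.02  0.02] 0.055
False
lift2 21.8 [ 0.5617 -0.1257  0.4133] [-0.  -0.2 -4. ] [-0.03 -0.03  0.  ] 0.055
d 22.2 [ 0.562  -0.1257  0.4138] [ 0.3 -0.2 -3.8] [ 0.02 -0.11  0.05] 0.0551
[([0.392, 0.022, 0.032], 0.91), ([0.582, -0.122, 0.266], 0.84), ([0.428, -0.152, 0.029], 0.74), ([0.737, -0.366, 0.028], 0.68)]
```

View pics/i_wrist.png

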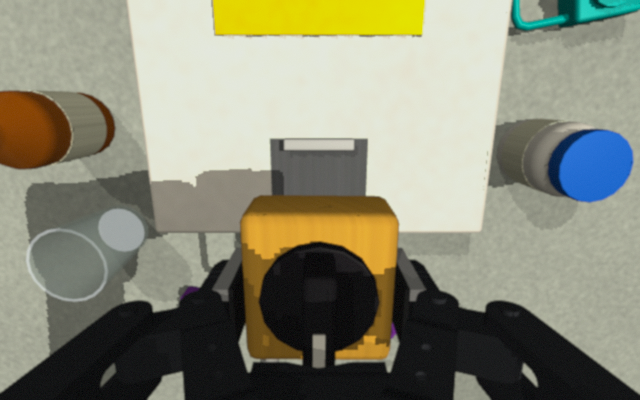

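View pics/i_scene.png

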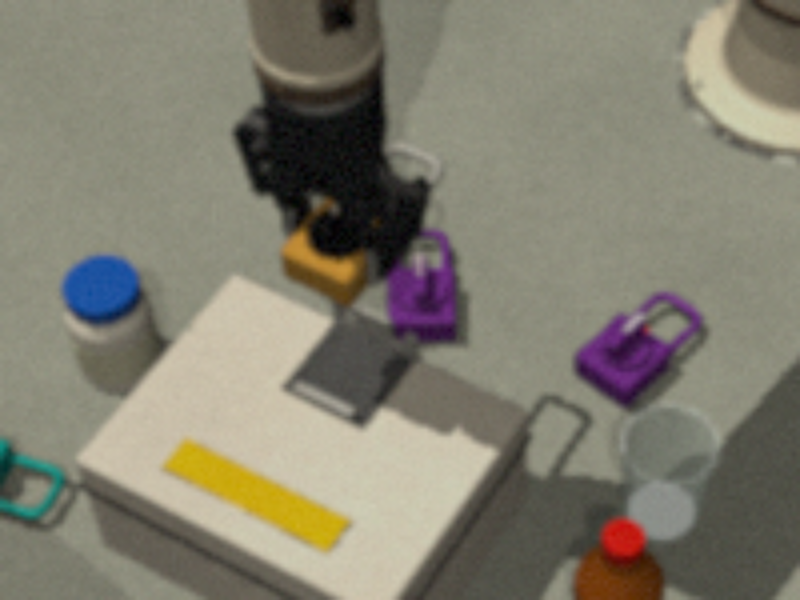

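View pics/i_top.png

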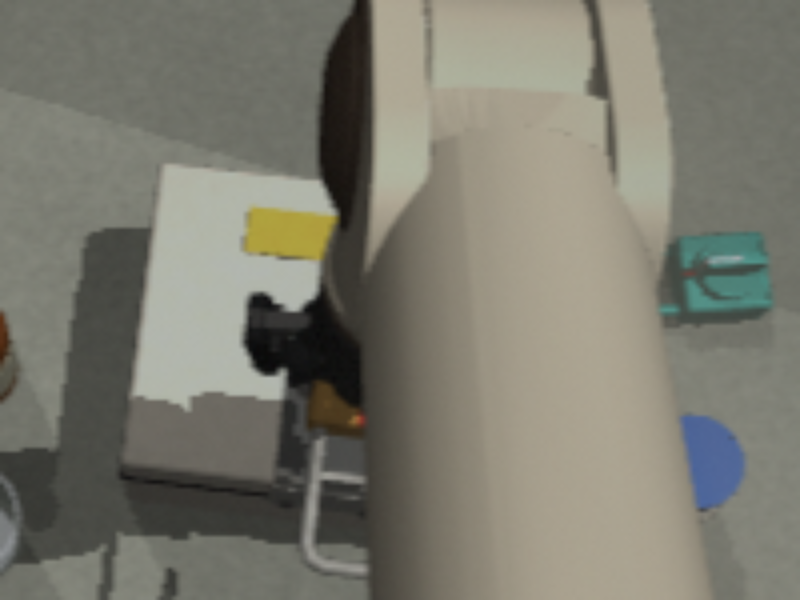

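The lock is in the gripper at detector height 0.266 m (visible surface), level and off the box, with the shackle out at (320,510) in the top crop. The extra load is 4 N, which matches 0.4 kg, and the bystanders haven't moved.

```bash
python3 -c "
from cell import manip
manip.sign_off(); s=manip.get_state(); print(s['t'],s['width'],s['tool_pos'])"
```

```text
the job is handed in; nothing more can be done
the job is handed in; nothing more can be done
```

I unlocked the lock, lifted it off the hasp and handed the job in with it held about 12 cm above the lid. No verdict was reported. The clock stood at about 22 s of the 72 s allowed just before hand-in.

- **Dial:** I gripped the fin and turned it about 45° clockwise. After I let go, the white line stayed at the red mark.
- **Shackle:** I pulled the bow out 28 mm, until it was pulling against its stop with about 14 N. That is roughly its 26 mm of travel plus the lock's 1–2 mm of play.
- **Lift:** I gripped the lock by its y sides (55 mm opening) and raised it straight up by 120 mm.

**Last checks:**
- **Holding:** the gripper was still at 55 mm, and the extra load of about 4 N matches the lock's 0.4 kg.
- **Position:** the detector put the lock's visible surface at 0.266 m. The lock was level and clear of the box, dial up and shackle out.
- **Bystanders:** the beaker and jar looked unmoved. The bottle was only partly in view, but nothing came near it.

**Disagreements:** the top and wrist cameras differed by about 4 mm on the lock's x position, so I used the average. I did not measure the shackle's position again after the lift; the pictures only show it out.

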